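# Wake and zero the kitchen scale

### The arm

A 6-joint arm with a two-finger parallel gripper is mounted at the origin on the work surface. World frame = base frame: x ahead of the robot, y to its left, z up, the work surface at z = 0. Lengths are in mm, angles in rad, forces in N, time in s.
With the tool pointing down it reaches from about 350 to 950 mm from the base axis. Payload 17.4 kg.
Tool frame: the origin (TCP) lies at the very end of the fingers, on their centre line; the grasp point (between the pads) lies 19 mm behind it (robot.pinch_z is the distance from the TCP to the grasp point, in mm); z points along the fingers, y is the direction in which the jaws open and shut (so a half turn about z gives the same grasp; the last joint's range is limited). The gripper opens to 93 mm and grips with 3 to 60 N. Pads are 15 mm wide; open, the fingers measure 128 mm over their backs; the gripper's body (75 mm by 188 mm) begins 65 mm behind the grasp point.
Start: joints at [-1.342, 0.116, 1.442, -0, 1.584, -0.038], TCP at [177.951, -651.126, 218.646] pointing down, gripper open.
Joint ranges: [-2.83, 2.83], [-0.83, 2.19], [0.07, 2.5], [-1.14, 4.28], [0.01, 3], [-2.97, 2.97]. Speed limits (rad/s): [1.89, 1.89, 2.22, 3.14, 3.14, 3.14].

### API

Orientations are given as a unit quaternion [x, y, z, w].
In Python, from bench import robot, claw, readout, optics, order gives the robot as it stands. Calls block until the motion is done:
- robot.movep(position, orientation): joint-space move of the TCP to a pose.
- robot.move_straight(position, rotation=None, feed=150, f_stop=None): straight line of the TCP; rotation=None keeps the orientation; feed is the mean speed in mm/s. With f_stop (N) it stops when the force on the tool has changed by that much, and returns True; else False.
- robot.goto_joints(angles): joint-space move.
- claw.command_gripper(opening, newtons=None): opening from 0.0 (shut) to 1.0 (fully open); newtons is the grip in N (None keeps the last); returns when the fingers have stopped.
- robot.pause(seconds).
- robot.inverse_kinematics(position, orientation): joint angles nearest the present ones, or None.
- readout.get_obs(): the state.
- optics.grab_frame(name): name is "scene" or "top" or "wrist"; returns (picture, depth): 400x640x3 uint8, red, green, blue; 400x640 float32, mm along the optical axis (not along the pixel's ray), 0 where there is no reading.
- optics.calibration(name): a dict with "fx", "fy", "cx", "cy" (pixels), "R" (3x3) and "t" (3): a world point X has camera coordinates R X + t. Camera axes: x right, y down, z forward; pixel columns grow to the right and rows downward; lengths in mm; the calibration is good to about 2 mm. The wrist camera is an equidistant fisheye: a pixel r from the principal point sees the ray r / f radians off the axis. A picture is of the moment at which its call begins: read the wrist's pose just before it. calibration takes no time and is no camera call; for the wrist camera it gives the pose at the moment of the call.
A pose or a line that the arm cannot do raises robot.Unreachable and nothing moves.
- order.close_job(): hands the job in, once; it reports no verdict.
The state is a dict: "clock": time; "joints": joint angles; "dq": joint speeds; "joint_torque": joint torques, N m; "tool_pos": TCP position; "ee_rot": TCP orientation; "contact_force": force on the tool from outside, world axes, zero at the start; "ft_torque": the same for the moment, N m; "width": opening from 0.0 (shut) to 1.0 (fully open).
Only numpy, scipy, OpenCV 4.12 (cv2) and the standard library are available. Lean on these libraries where they do the work, as an engineer would, in place of code of your own. Each camera call takes 0.05 s, during which the arm holds its last target. There are 200 camera calls.

### The job

Get the kitchen scale ready for weighing into the bowl that stands on it: with the fingertips, gently press the large round key to wake the scale and let it come up again, then gently press the long bar key to zero it. Do not touch the small round key, do not disturb the bowl or the things around the scale, and lift nothing; finish with the hand withdrawn and the keys up.

Things in the scene. Friction and masses are not known exactly. Their poses are not given: they have to be found in the camera images.
- scale: flat white kitchen scale fixed on the table, 250 mm deep (its x) by 220 mm wide (its y) by 28 mm high. Origin at the centre of its underside on the table; its x axis points from the key edge to the pan edge. Three light grey keys stand in a row on a black strip 90 mm towards -x from the origin, at y = -62, 0 and +62 mm; which key is in which place varies. A grey display strip lies behind the keys, then the steel pan.
- pan (a point): centre of the top of the scale's round steel pan, 132 mm in diameter, 38 mm above the table, 45 mm towards the scale's +x from its origin
- key_large_top (a point): centre of the top of the large round key (wakes the scale): 30 mm in diameter, its top 43 mm above the table and 9 mm proud of the black ring round it. Moves with the key. Axes as the scale's.
- key_large (a joint): travel of the large round key, downwards. Reads 0 up and 0.006 m fully down. A spring holds it up: it starts to move at about 2 N, 4 mm takes about 4.6 N, fully down 6 N; it counts as pressed from 4 mm down, and comes up again when let go. It only slides, so it may be pressed anywhere on its top.
- key_bar_top (a point): centre of the top of the long bar key (zeroes the scale): 42 mm long along the scale's y by 15 mm, its top 43 mm above the table. Moves with the key. Axes as the scale's.
- key_bar (a joint): travel of the long bar key, downwards. Reads 0 up and 0.006 m fully down. A spring holds it up: it starts to move at about 2 N, 4 mm takes about 4.6 N, fully down 6 N; it counts as pressed from 4 mm down, and comes up again when let go. It only slides, so it may be pressed anywhere on its top.
- key_small_top (a point): centre of the top of the small round key (not to be touched): 14 mm in diameter, its top 43 mm above the table
- key_small (a joint): travel of the small round key, downwards: 0 up, 0.006 m fully down
- bowl: loose white bowl standing on the scale's pan, 120 mm across the rim, 50 mm high (rim 88 mm above the table). Origin at the centre of its underside. It stays where it is.
- jar: loose glass sprinkle jar with a brass lid, 52 mm in diameter, 85 mm high, left or right of the scale. Origin at the centre of its underside. Stays where it is.
- glass: loose drinking glass, 64 mm across, 100 mm high, with a green brush leaning in it up to 185 mm high and 60 mm out on the glass's -x side; on the other side of the scale from the jar. Origin at the centre of its underside. Stays where it is.
- star: loose star-shaped gingerbread, 70 mm across, 8 mm thick, flat on the table in front of the scale. Origin at the centre of its underside. Stays where it is.
- biscuit: loose round gingerbread, 64 mm in diameter, 8 mm thick, flat on the table in front of the scale. Origin at the centre of its underside. Stays where it is.
Mind the look-alikes: they are no part of the job. What is shaped like the glass but black or red is not meant.

How it is judged (in metres and radians):
On the way, in this order (a step that is already met when the one before it is completed fails the run):
1. the large round key is pressed by the fingertips (at least 4 mm down), the bar key being up (value of joint key_large above 0.004 m and contact force between the fingers and key_large above 0.5 N and value of joint key_bar below 0.0015 m), for 0.05 s.
2. the large round key has come up again, the bar key still being up (value of joint each of key_large, key_bar below 0.0015 m), for 0.05 s.
3. the long bar key is pressed by the fingertips (at least 4 mm down), the large round key being up (value of joint key_bar above 0.004 m and contact force between the fingers and key_bar above 0.5 N and value of joint key_large below 0.0015 m), for 0.05 s.
At the end, for the whole second after the job is handed in: all three keys are up (within 1.5 mm), the bowl stands upright and at rest on the pan, and the bowl, jar, glass and both biscuits are within 10 mm of where they began and not tipped (all of step 2 and value of joint key_small below 0.0015 m and distance between bowl and pan below 0.03 m and angle between each of bowl, jar, glass, star, biscuit's own z axis and vertical below 0.1 rad and linear speed of bowl below 0.02 m/s and distance of each of bowl, jar, glass, star, biscuit from where it was at the start of the episode below 0.01 m); the robot touches nothing.
It fails at once if the small round key is touched (over 0.5 N) or goes down more than 1.5 mm (contact force between any of the fingers, the arm and key_small above 0.5 N or value of joint key_small above 0.0015 m).
It fails at once if a key is pressed roughly, with more than 22 N (contact force between any of the fingers, the arm and key_large above 22 N or contact force between any of the fingers, the arm and key_bar above 22 N).
It fails at once if the bowl is shifted or lifted by more than 10 mm, or tipped (distance of bowl from where it was at the start of the episode above 0.01 m or angle between bowl's own z axis and vertical above 0.15 rad).
It fails at once if the jar or the glass are moved by more than 10 mm or tipped (distance of any of jar, glass from where it was at the start of the episode above 0.01 m or angle between any of jar, glass's own z axis and vertical above 0.15 rad).
It fails at once if the star or the round biscuit are moved by more than 10 mm or tipped (distance of any of star, biscuit from where it was at the start of the episode above 0.01 m or angle between any of star, biscuit's own z axis and vertical above 0.15 rad).
It also fails if it takes over 35 s, if anything falls off the work surface, if the arm or the gripper's body presses on something with over 40 N, if the wrist force passes 120 N, or if a joint passes its speed limit or range.

## Working session

There is one attempt and no reset: what is moved stays moved. The work goes in short steps, each a Python script; the robot and the scene stay as the last script left them, time stands still between calls to the robot, and variables do not carry over. Pictures are saved under pics/ and viewed, about 8 in all and at most 12, crops included, and the job is handed in when it is done.

```bash
mkdir -p pics; python3 - <<'E'
from bench import robot, claw, readout, optics, order
import cv2,numpy as np
for n in ("scene","top"):
    p,d=optics.grab_frame(n); cv2.imwrite(f"pics/{n}0.png",p[:,:,::-1]); np.save(f"pics/{n}0.npy",d)
    c=optics.calibration(n); print(n,{k:np.round(v,3).tolist() for k,v in c.items()})
o=readout.get_obs(); print({k:np.round(v,3).tolist() for k,v in o.items()})
E
```

```text
scene {'fx': 470.109, 'fy': 470.109, 'cx': 315.78, 'cy': 201.836, 'R': [[-0.804, 0.594, -0.021], [0.427, 0.553, -0.715], [-0.413, -0.585, -0.698]], 't': [439.556, -239.718, 1493.658]}
top {'fx': 434.143, 'fy': 434.143, 'cx': 328.868, 'cy': 195.288, 'R': [[0.061, -0.998, 0.005], [-0.978, -0.061, -0.2], [0.2, 0.007, -0.98]], 't': [63.858, 609.944, 845.678]}
{'clock': 0.1, 'joints': [-1.342, 0.116, 1.442, 0.0, 1.584, -0.038], 'dq': [-0.0, -0.0, -0.002, 0.0, -0.0, 0.0], 'joint_torque': [0.002, -72.29, -62.387, 0.078, 0.023, -0.0], 'tool_pos': [177.896, -650.963, 217.968], 'ee_rot': [0.991, 0.133, -0.0, -0.001], 'contact_force': [0.118, 0.004, 0.093], 'ft_torque': [0.005, -0.004, 0.027], 'width': 1.003}
```

View pics/scene0.png

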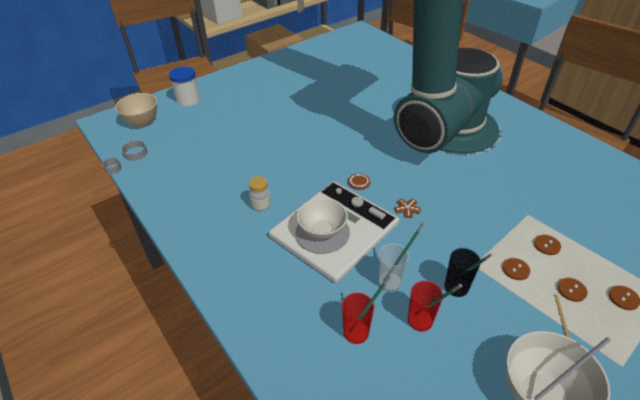

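View pics/top0.png

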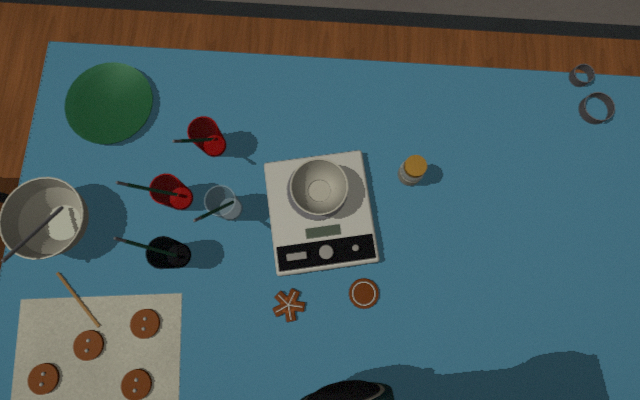

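The top view shows the scale at about (322,215). On its black strip, the bar is at (296,256), the large key at (326,253) and the small key at (356,248). The jar is at (413,170), the clear glass at (222,203), the star at (289,305) and the biscuit at (364,293). Look-alikes: red glasses at (207,137) and (171,192), a black one at (168,253), and the biscuits on the mat. Next is one close crop of the keys.

```bash
cat > h.py <<'E'
import numpy as np,cv2
from bench import robot, claw, readout, optics, order
def pix2w(u,v,z,n="top"):
    c=optics.calibration(n);R=np.array(c["R"]);t=np.array(c["t"])
    r=R.T@[(u-c["cx"])/c["fx"],(v-c["cy"])/c["fy"],1]; o=-R.T@t
    return o+r*(z-o[2])/r[2]
def w2pix(X,n="top"):
    c=optics.calibration(n);p=np.array(c["R"])@X+np.array(c["t"])
    return np.array([c["cx"]+c["fx"]*p[0]/p[2],c["cy"]+c["fy"]*p[1]/p[2]])
E
python3 - <<'E'
from h import *
a=cv2.imread("pics/top0.png")[140:280,255:390]
cv2.imwrite("pics/crop1.png",cv2.resize(a,None,fx=4.2,fy=4.2,interpolation=cv2.INTER_CUBIC))
for n,u,v,z in [("bar",296,256,43),("large",326,253,43),("small",356,248,43),("c265,163",265,163,28),("361,152",361,152,28),("377,262",377,262,28),("276,273",276,273,28),("star",289,305,8),("bisc",364,293,8)]: print(n,pix2w(u,v,z).round(1))
E
```

```text
bar [476.1 161.7  43. ]
large [486.1 100.1  43. ]
small [500.3  38.4  43. ]
c265,163 [675.2 246.4  28. ]
361,152 [713.6  36.8  28. ]
377,262 [475.   -8.1  28. ]
276,273 [439.3 201.9  28. ]
star [375.2 171.2   8. ]
bisc [409.5  14.7   8. ]
```

View pics/crop1.png

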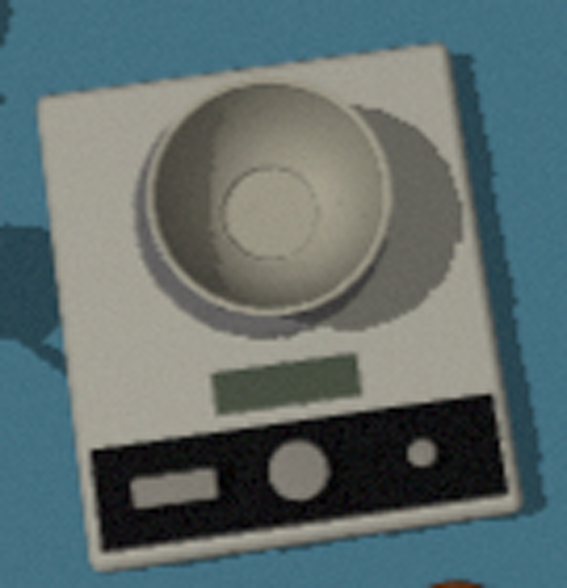

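```bash
python3 - <<'E'
from h import *
for n,u,v,z in [("bar",296.2,256,43),("large",326,251.7,43),("small",355.3,247.4,43),("tip",197,220,185),("glass",231,211,0),("glassrim",219,200,100),("panring",319,190,38)]: print(n,pix2w(u,v,z).round(1))
# depth check
c=optics.calibration("top");R=np.array(c["R"]);t=np.array(c["t"]);d=np.load("pics/top0.npy")
def P(u,v):
    z=d[v,u]; return R.T@(np.array([(u-c["cx"])/c["fx"]*z,(v-c["cy"])/c["fy"]*z,z])-t)
for u,v in [(296,256),(326,252),(355,247),(198,219),(205,215),(215,210),(300,180)]: print(u,v,P(u,v).round(1))
c0,b,s=[pix2w(*p,43)[:2] for p in [(326,251.7),(296.2,256),(355.3,247.4)]]
yv=b-s; print("d",np.linalg.norm(b-c0),np.linalg.norm(c0-s),"yaw",np.arctan2(-yv[0],yv[1]))
print(robot.inverse_kinematics([484,100,150],[1,0,0,0]))
E
```

```text
bar [476.2 161.3  43. ]
large [488.8 100.2  43. ]
small [501.5  39.9  43. ]
tip [520.3 331.5 185. ]
glass [568.3 316.1   0. ]
glassrim [573.7 319.  100. ]
panring [619.8 123.6  38. ]
296 256 [476.  161.6  45. ]
326 252 [488.1 100.2  44.1]
355 247 [502.4  40.5  41.8]
198 219 [524.2 334.5 170.1]
205 215 [535.8 330.2 144.6]
215 210 [553.1 324.5 100.5]
300 180 [633.9 164.2  60.7]
d 62.381186443237056 61.6389650032966 yaw 0.20552288309973665
[ 1.52125579e-01 -2.60777222e-01  1.90943243e+00 -4.44089210e-16
  1.49293744e+00  1.72292191e+00]
```

Spacing is 62.4 and 61.6 mm (should be 62), key height is about 43 mm, and the yaw is 0.205. From -x towards the pan, the order left to right is bar, large, small. I'll shut the gripper, hover over the large key and check.

```bash
cat >> h.py <<'E'
from scipy.spatial.transform import Rotation as Ro
Q=(Ro.from_euler("z",0.205)*Ro.from_euler("x",np.pi)).as_quat()
LARGE=np.array([488.5,100.2]);BAR=np.array([476.2,161.4])
E
python3 - <<'E'
from h import *
claw.command_gripper(0.0)
robot.movep([*LARGE,220],Q)
robot.move_straight([*LARGE,65],feed=120)
robot.pause(.3)
o=readout.get_obs(); print(o["clock"],o["tool_pos"],o["ee_rot"],o["contact_force"],o["width"],o["joints"])
a,_=optics.grab_frame("scene"); b,_=optics.grab_frame("wrist")
a=cv2.resize(a[160:280,250:420,::-1],(400*170//120,400),interpolation=cv2.INTER_CUBIC)
cv2.imwrite("pics/s1.png",a);cv2.imwrite("pics/w1.png",b[:,:,::-1])
E
```

```text
6.15 [488.6083364  100.21255519  65.24633223] [ 9.94751522e-01  1.02319941e-01  1.96088943e-04 -8.27625135e-06] [ 0.00604441  0.83538124 -0.48696325] 0.006561788754128315 [ 1.51146983e-01 -1.90709097e-01  1.99268685e+00 -2.60769948e-06
  1.33922239e+00  1.51694525e+00]
```

View pics/w1.png

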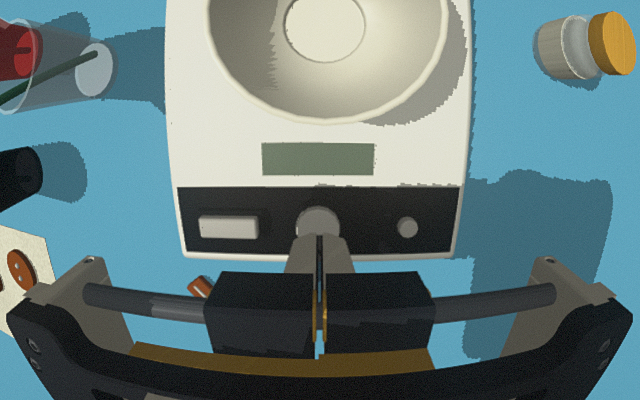

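View pics/s1.png

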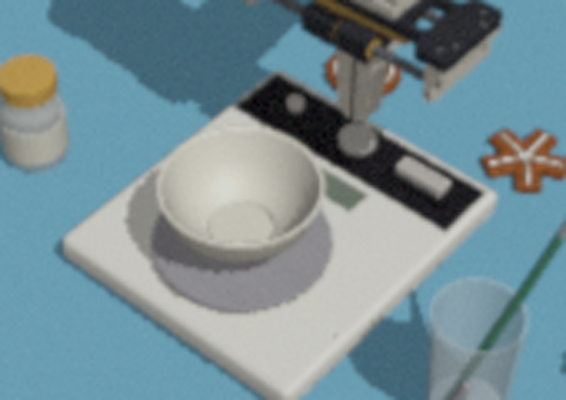

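In the wrist view the shut fingertips (319,237) are in line with the large key (318,222), and the bar (229,227) and small key (408,227) are well clear. The scene crop agrees, with the tips at (357,120) above the key at (357,140). Pressing gently.

```bash
cat >> h.py <<'E'
def press(p):
    robot.move_straight([*p,48],feed=60); robot.pause(.2)
    f0=readout.get_obs()["contact_force"]
    hit=robot.move_straight([*p,36.5],feed=8,f_stop=5.4)
    for i in range(3):
        o=readout.get_obs(); print(hit,o["clock"],np.round(o["tool_pos"],2),np.round(o["contact_force"]-f0,2)); robot.pause(.1)
E
python3 - <<'E'
from h import *
press(LARGE)
E
```

```text
True 8.025 [488.51 100.19  38.  ] [-0.81  1.51  4.92]
True 8.125 [488.52 100.19  38.11] [-0.22  0.62  4.47]
True 8.225 [488.5  100.19  38.12] [-0.91  1.21  4.92]
```

About 4.9 mm down at about 4.7 N. I'll go slightly deeper for margin, then release.

```bash
cat >> h.py <<'E'
def deeper(p):
    hit=robot.move_straight([*p,37.2],feed=8,f_stop=5); robot.pause(.2)
    o=readout.get_obs(); print("deep",hit,np.round(o["tool_pos"],2),np.round(o["contact_force"],2))
E
python3 - <<'E'
from h import *
deeper(LARGE)
robot.move_straight([*LARGE,65],feed=40); robot.pause(.3)
o=readout.get_obs(); print(np.round(o["contact_force"],2))
robot.move_straight([*BAR,65],feed=60); robot.pause(.2)
b,_=optics.grab_frame("wrist"); cv2.imwrite("pics/w2.png",b[150:300,150:500,::-1])
print(readout.get_obs()["clock"],readout.get_obs()["tool_pos"])
E
```

```text
deep False [488.56 100.21  37.39] [-2.36 -0.05  6.04]
[0.99 0.12 0.06]
11.3583 [476.23072156 161.2118879   64.97107517]
```

View pics/w2.png

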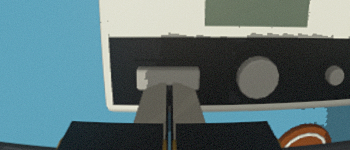

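The large key was pressed with about 5.5–6 N and released, and the force is back to about 0. The fingertips (169,88 in the crop) are now in line with the bar (168,77), and the large key at (258,77) is free. Pressing the bar.

```bash
python3 - <<'E'
from h import *
press(BAR); deeper(BAR)
robot.move_straight([*BAR,65],feed=40); robot.pause(.2)
robot.move_straight([*(BAR+[-30,-20]),220],feed=120)
robot.movep([330,-250,260],Q); robot.pause(.5)
o=readout.get_obs(); print(o["clock"],o["tool_pos"],np.round(o["contact_force"],2))
a,d=optics.grab_frame("top"); cv2.imwrite("pics/t2.png",a[:,:,::-1])
b=cv2.imread("pics/top0.png")
cv2.imwrite("pics/cmp.png",np.hstack([cv2.resize(x[120:330,180:440],(390,315),interpolation=cv2.INTER_CUBIC) for x in (b,a[:,:,::-1])]))
E
```

```text
True 13.1333 [476.2  161.4   38.01] [-0.52 -0.3   4.82]
True 13.2333 [476.18 161.4   38.07] [-1.2  -0.56  5.44]
True 13.3333 [476.21 161.42  38.12] [-0.6  -1.48  4.98]
deep False [476.28 161.43  37.44] [-1.76 -1.27  5.44]
18.4167 [ 330.07541926 -249.91635454  259.97825752] [-0.29  0.3   1.45]
```

View pics/cmp.png

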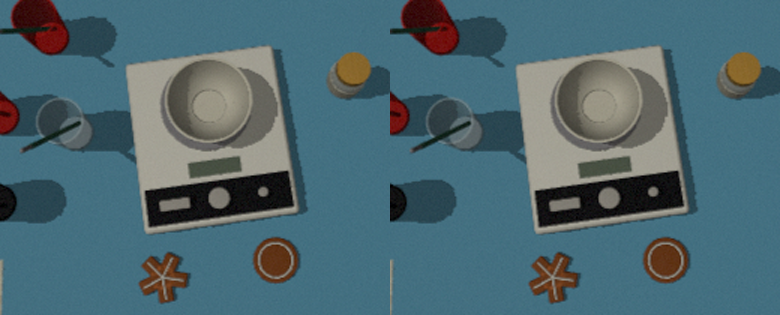

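In the before/after pair nothing has moved: bowl, jar, glass, star and biscuit all sit at the same pixels. The hand is clear, so I'm handing in.

```bash
python3 -c "
from bench import order; print(order.close_job())"
```

```text
the job is handed in; nothing more can be done
None
```

I pressed the large round key and released it, then pressed the bar key and released it. The hand was then withdrawn and the job handed in after about 18.5 s of robot time; no verdict is reported.

- **Presses:** both used the shut fingertips and went about 5.6 mm down by the TCP height (37.4 mm against a key top of 43 mm). The force was about 5.5–6 N, which matches the key springs and is far below the 22 N limit.
- **Release:** after the large key was let go, the tool force came back to about 0 N up and down. I had no direct reading of the key travel; I inferred it from TCP height and force.
- **Surroundings:** the before and after top views show the bowl, jar, glass, star and biscuit in the same places. The small key was never approached: the fingers stayed about 40 mm from it.
- **Disagreement:** the last force reading, in free air, was 1.45 N vertical instead of 0. I took this for sensor drift with the changed pose, as the hand was at 260 mm height with nothing near it.

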